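# Sweep the round silver blanks through the gate into the slot

### The arm

A 7-joint arm with a two-finger parallel gripper is mounted at the origin on the work surface. World frame = base frame: x ahead of the robot, y to its left, z up, the work surface at z = 0. Lengths are in m, angles in rad, forces in N, time in s.
With the tool pointing down it reaches from about 0.425 to 1.025 m from the base axis. Payload 9.4 kg.
Tool frame: the origin (TCP) lies midway between the tips of the shut fingers; the grasp point (between the pads) lies 19 mm behind it; z points along the fingers, y is the line along which they close (so a half turn about z gives the same grasp; the last joint's range is limited). The gripper opens to 93 mm and grips with 3 to 60 N. Pads are 15 mm wide; open, the fingers measure 128 mm over their backs; the gripper's body (75 mm by 188 mm) begins 65 mm behind the grasp point.
Start: joints at [-1.393, 0.599, -0.003, 1.599, 0.002, 0.943, -0.08], TCP at [0.183, 0.702, 0.219] pointing down, gripper open.
Joint ranges: [-2.57, 2.57], [-0.35, 1.97], [-1.29, 1.29], [0.11, 2.56], [-1.05, 4.19], [0.11, 1.86], [-2.63, 2.63]. Speed limits (rad/s): [2.22, 2.22, 3.01, 3.01, 3.14, 3.14, 3.14].

### API

Orientations are given as a 3x3 rotation matrix whose columns are the frame's x, y, z axes.
In Python, from workcell import robot, claw, planner, camera, get_calibration, job, telemetry gives the robot as it stands. Calls block until the motion is done:
- robot.reach(position, orientation): joint-space move of the TCP to a pose.
- robot.movel(position, orientation=None, vel=0.15): straight line of the TCP; orientation=None keeps the orientation; vel is the mean speed in m/s.
- robot.move_j(angles): joint-space move.
- claw.gripper_to(opening, newtons=None): finger opening in m; newtons is the grip in N (None keeps the last); returns when the fingers have stopped.
- robot.sleep(seconds).
- planner.inverse_kinematics(position, orientation): joint angles nearest the present ones, or None.
- camera(name): name is "side" or "top"; returns the picture (480x640x3 uint8, red, green, blue); there is no depth.
- get_calibration(name): a dict with "fov_y" (degrees; the focal length in pixels is half the picture's height over the tangent of half this angle, whatever the lens; pixels are square), "cx", "cy" (the principal point, pixels), "origin" and "orientation" of the camera in the world. Camera axes: x right, y down, z forward; pixel columns grow to the right and rows downward; lengths in m; the calibration is good to about 2 mm. A picture is of the moment at which its call begins. get_calibration takes no time and is no camera call.
A pose or a line that the arm cannot do raises robot.PlanningError and nothing moves.
- job.close_job(): hands the job in; it is judged then, once.
Readings, each from a call of its own:
- telemetry.read_t(): time.
- telemetry.read_joint_positions(): joint angles.
- telemetry.read_qd(): joint speeds.
- telemetry.read_effort(): joint torques, N m.
- telemetry.read_ee_pos(): TCP position.
- telemetry.read_tool_rot(): TCP orientation.
- telemetry.read_ft_force(): force on the tool from outside, world axes, zero at the start.
- telemetry.read_moment(): the same for the moment, N m.
- telemetry.read_grip_width(): finger opening in m.
- telemetry.read_finger_force(): force on a finger pad.
Only numpy, scipy, OpenCV 4.12 (cv2) and the standard library are available. Lean on these libraries where they do the work, as an engineer would, in place of code of your own. Each camera call takes 0.05 s, during which the arm holds its last target. There are 200 camera calls.

### The job

With the fingertips, sweep the three round silver discs across the deck of the sorting box and through the narrow gate in its fence, one at a time, so that each drops down into the slot behind the gate. Only push them, never pick them up, and leave the oblong plate, the punch, the jar and the hammer where they are. Finish clear of everything.

Things in the scene. Friction and masses are not known exactly. Their poses are not given: they have to be found in the camera images.
- box: fixed wooden sorting box, 275 (x) by 360 mm (y); its flat top, the deck, is 50 mm above the bench. Origin on the bench under the middle of the gate's near face; z up; +x runs from the open deck through the gate to the slot, roughly away from the robot (within 21 degrees). Open deck: x -184 to 0, y -174 to 174 mm, inside a rim 6 mm wide, 8 mm high.
- deck (a point): centre of the open deck (box x = -92, y = 0 mm), at deck height; axes as the box's. The discs and the oblong plate start scattered on the deck, centres 45 to 125 mm before the fence and at least 60 mm apart.
- gate (a point): middle of the gate's near face, at deck height (box x = 0, y = 0); axes as the box's. The gate, 38 mm wide in y, is the only opening in a fence 12 mm high and 8 mm thick (box x 0 to 8 mm) that crosses the whole box. Two guides, 12 mm high and 6 mm thick, flare at 45 degrees from the gate's sides back to about box x = -24, y = +-48 mm.
- slot (a point): centre of the slot's mouth, 25 mm beyond gate along the box's +x, at deck height; axes as the box's. The slot is a closed well, 50 (x) by 44 mm (y), 44 mm deep, with room for all three discs. It begins at the near face of the fence, so a disc tips in as soon as its centre has passed box x = 0.
- disc0_center (a point): one of three identical loose round silver blanks: a plain disc 30 mm in diameter, 7 mm thick, about 50 g, lying flat on the deck at the start. This point is its centre, 3.5 mm above the face it lies on.
- disc1_center (a point): one of three identical loose round silver blanks: a plain disc 30 mm in diameter, 7 mm thick, about 50 g, lying flat on the deck at the start. This point is its centre, 3.5 mm above the face it lies on.
- disc2_center (a point): one of three identical loose round silver blanks: a plain disc 30 mm in diameter, 7 mm thick, about 50 g, lying flat on the deck at the start. This point is its centre, 3.5 mm above the face it lies on.
- plate_center (a point): loose oblong silver plate, 44 x 26 mm (its x by y) and 7 mm thick, lying on the deck among the discs; this point is its centre, 3.5 mm above the face it lies on. It is to be left alone.
- punch: loose dark steel doming punch standing on the box beyond the fence, beside the slot: foot 34 mm in diameter, 50 mm tall, origin at the centre of its underside. Bystander.
- jar: loose small glass jar with a brass cap standing on the box beyond the fence, on the other side of the slot: 36 mm in diameter, 50 mm tall, origin at the centre of its underside. Bystander.
- hammer: loose hammer with a wooden handle, 220 mm long, lying on the bench to the left of the box. Bystander.
There are look-alikes about, which are no part of the job. Leave any yellow look-alike of the part that bears disc1_center alone. What is shaped like the part that bears disc0_center but purple or red is not meant.

How it is judged:
On the way, in this order (a step that is already met when the one before it is completed fails the run):
1. one disc has dropped into the slot (((z of disc0_center in the frame of slot below -0.008 m and x of disc0_center in the frame of slot between -0.027 and 0.027 m and y of disc0_center in the frame of slot between -0.024 and 0.024 m) or (z of disc1_center in the frame of slot below -0.008 m and x of disc1_center in the frame of slot between -0.027 and 0.027 m and y of disc1_center in the frame of slot between -0.024 and 0.024 m) or (z of disc2_center in the frame of slot below -0.008 m and x of disc2_center in the frame of slot between -0.027 and 0.027 m and y of disc2_center in the frame of slot between -0.024 and 0.024 m))), for 0.2 s.
2. a second disc has dropped into the slot, after the first ((((z of disc0_center in the frame of slot below -0.008 m and x of disc0_center in the frame of slot between -0.027 and 0.027 m and y of disc0_center in the frame of slot between -0.024 and 0.024 m) and (z of disc1_center in the frame of slot below -0.008 m and x of disc1_center in the frame of slot between -0.027 and 0.027 m and y of disc1_center in the frame of slot between -0.024 and 0.024 m)) or ((z of disc0_center in the frame of slot below -0.008 m and x of disc0_center in the frame of slot between -0.027 and 0.027 m and y of disc0_center in the frame of slot between -0.024 and 0.024 m) and (z of disc2_center in the frame of slot below -0.008 m and x of disc2_center in the frame of slot between -0.027 and 0.027 m and y of disc2_center in the frame of slot between -0.024 and 0.024 m)) or ((z of disc1_center in the frame of slot below -0.008 m and x of disc1_center in the frame of slot between -0.027 and 0.027 m and y of disc1_center in the frame of slot between -0.024 and 0.024 m) and (z of disc2_center in the frame of slot below -0.008 m and x of disc2_center in the frame of slot between -0.027 and 0.027 m and y of disc2_center in the frame of slot between -0.024 and 0.024 m)))), for 0.2 s.
3. the third disc has dropped into the slot, after the second (z of each of disc0_center, disc1_center, disc2_center in the frame of slot below -0.008 m and x of disc0_center in the frame of slot between -0.027 and 0.027 m and y of disc0_center in the frame of slot between -0.024 and 0.024 m and x of disc1_center in the frame of slot between -0.027 and 0.027 m and y of disc1_center in the frame of slot between -0.024 and 0.024 m and x of disc2_center in the frame of slot between -0.027 and 0.027 m and y of disc2_center in the frame of slot between -0.024 and 0.024 m), for 0.2 s.
At the end, for the whole second after the job is handed in: all three discs lie down in the slot: centres at least 8 mm below the deck and within 27 mm (x) and 24 mm (y) of the slot's middle; the plate, punch and jar are within 15 mm, the hammer within 30 mm, of where they began (all of step 3 and distance of each of plate_center, punch, jar from where it was at the start of the episode below 0.015 m and distance of hammer from where it was at the start of the episode below 0.03 m); the robot touches nothing.
It fails at once if the oblong plate is shoved more than 15 mm (distance of plate_center from where it was at the start of the episode above 0.015 m).
It fails at once if the punch beside the slot is shoved more than 15 mm or knocked over (distance of punch from where it was at the start of the episode above 0.015 m or angle between punch's own z axis and vertical above 0.5 rad).
It fails at once if the jar beside the slot is shoved more than 15 mm or knocked over (distance of jar from where it was at the start of the episode above 0.015 m or angle between jar's own z axis and vertical above 0.5 rad).
It fails at once if the hammer is shoved more than 30 mm (distance of hammer from where it was at the start of the episode above 0.03 m).
It fails at once if a disc is lifted: its centre comes more than 14 mm above the deck (it lies at 3.5 mm) (z of any of disc0_center, disc1_center, disc2_center in the frame of slot above 0.014 m).
It also fails if it takes over 72 s, if anything falls off the work surface, if the arm or the gripper's body presses on something with over 40 N, if the wrist force passes 120 N, or if a joint passes its speed limit or range.

## Working session

There is one attempt and no reset: what is moved stays moved. The work goes in short steps, each a Python script; the robot and the scene stay as the last script left them, time stands still between calls to the robot, and variables do not carry over. Pictures are saved under pics/ and viewed, at most 10 in all, crops included, and the job is handed in when it is done.

```bash
mkdir -p pics; ls; python3 - <<'E'
from workcell import *
import cv2
for n in("top","side"):
    cv2.imwrite(f"pics/{n}0.png",camera(n)[:,:,::-1]); print(n,get_calibration(n))
E
```

```text
pics
top {'fov_y': 43.820097537665944, 'cx': 332.04100706073217, 'cy': 233.8371395281283, 'origin': array([0.47183202, 0.10352428, 0.99249263]), 'orientation': array([[ 0.02391311, -0.99711886,  0.07198704],
       [-0.99907102, -0.02125345,  0.03748848],
       [-0.0358505 , -0.07281664, -0.9967008 ]])}
side {'fov_y': 47.44030603301551, 'cx': 321.02324713204933, 'cy': 241.0843583037812, 'origin': array([ 0.36211238, -0.40825517,  0.74719133]), 'orientation': array([[ 0.96316855, -0.20400096,  0.17518549],
       [-0.26889217, -0.73512727,  0.62232219],
       [ 0.0018293 , -0.64650716, -0.76290572]])}
```

View pics/top0.png

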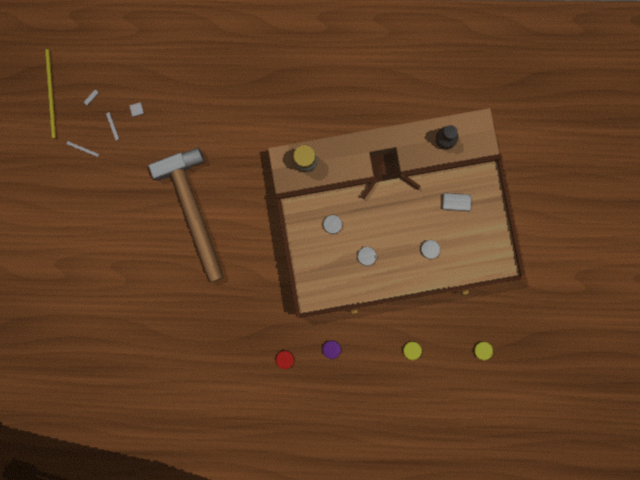

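View pics/side0.png

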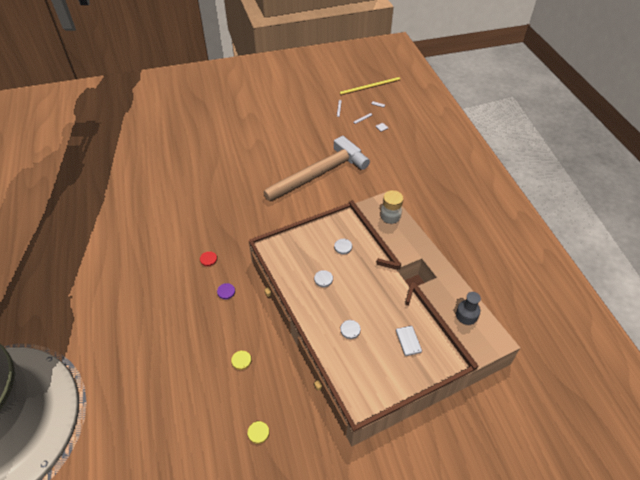

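The top view shows silver discs at about (333,224), (367,256) and (431,249), the plate at (457,202), the gate near (387,180), the jar at (305,158) and the punch at (447,137). The side view agrees. The coloured look-alikes are on the bench in front of the box.

```bash
cat > h.py <<'E'
from workcell import *
import numpy as np, cv2
def cast(n,uv,z):
    c=get_calibration(n); f=240/np.tan(np.radians(c["fov_y"]/2))
    uv=np.atleast_2d(uv).astype(float)
    d=np.c_[(uv[:,0]-c["cx"])/f,(uv[:,1]-c["cy"])/f,np.ones(len(uv))]@np.array(c["orientation"]).T
    o=np.array(c["origin"]); return (o+d*((z-o[2])/d[:,2])[:,None])[:,:2]
def silver(n,im,z=.057):
    """grey bright blobs whose top lies at z: (world xy, area mm2, long, short)"""
    hsv=cv2.cvtColor(im,cv2.COLOR_RGB2HSV)
    m=((hsv[...,1]<60)&(hsv[...,2]>90)).astype(np.uint8)
    out=[]
    for c in cv2.findContours(m,cv2.RETR_EXTERNAL,cv2.CHAIN_APPROX_NONE)[0]:
        if cv2.contourArea(c)<100: continue
        w=(cast(n,c[:,0],z)*1000).astype(np.float32)
        r=cv2.minAreaRect(w); a=cv2.contourArea(w)
        if 300<a<1800 : out.append((np.array(r[0])/1000,a,max(r[1]),min(r[1]),c[:,0].mean(0)))
    return out
E
python3 - <<'E'
from h import *
np.set_printoptions(precision=4,suppress=True)
for n in("top","side"):
    im=camera(n)
    for b in silver(n,im): print(n,b[0],[round(float(v)) for v in b[1:4]],b[4])
    hsv=cv2.cvtColor(im,cv2.COLOR_RGB2HSV)
    seeds=[(390,230)] if n=="top" else [(320,310)]
    print(im[seeds[0][1],seeds[0][0]], im[150,350] if n=="top" else im[300,440])
    # deck: light wood
    v=im.max(2)
    m=(v>(100 if n=="top" else 150)).astype(np.uint8)
    m=cv2.morphologyEx(m,cv2.MORPH_OPEN,np.ones((3,3)))
    k,l=cv2.connectedComponents(m); s=seeds[0]
    mm=(l==l[s[1],s[0]]).astype(np.uint8)
    c=max(cv2.findContours(mm,cv2.RETR_EXTERNAL,cv2.CHAIN_APPROX_NONE)[0],key=cv2.contourArea)
    w=(cast(n,c[:,0],.05)*1000).astype(np.float32); r=cv2.minAreaRect(w); print(n,"deck",r,cv2.boundingRect(c)); print(cv2.boxPoints(r))
    im2=im.copy(); cv2.drawContours(im2,[c],-1,(0,255,0),1); cv2.imwrite(f"pics/d_{n}.png",im2[100:440,200:560,::-1])
a=cv2.imread("pics/d_top.png");b=cv2.imread("pics/d_side.png");cv2.imwrite("pics/d.png",np.hstack([a,b]))
E
```

```text
top [0.5058 0.0847] [620, 28, 28] [366.6078 255.7843]
top [ 0.519  -0.0148] [618, 28, 28] [430.1154 248.9423]
top [0.5549 0.1392] [640, 28, 28] [332.0769 223.9423]
top [ 0.5943 -0.0555] [1007, 43, 26] [456.5854 201.5366]
top [0.6494 0.3935] [1691, 84, 24] [174.5378 162.4874]
top [0.7348 0.4604] [323, 20, 19] [136.075 109.075]
[146 111  76] [124  91  63]
top deck ((537.9529418945312, 35.040618896484375), (183.92486572265625, 346.04425048828125), 11.312868118286133) (281, 162, 236, 151)
[[ 413.8362  186.6611]
 [ 481.7184 -152.6597]
 [ 662.0697 -116.5799]
 [ 594.1875  222.741 ]]
side [ 0.5914 -0.0583] [1119, 46, 27] [408.3253 340.2771]
side [ 0.5162 -0.0182] [692, 30, 29] [349.9815 328.7037]
side [0.5033 0.0811] [708, 31, 28] [323.1837 277.9184]
side [0.5522 0.1363] [708, 32, 28] [342.8913 245.6739]
side [0.652  0.1799] [804, 38, 35] [390.5667 214.3   ]
[200 155 121] [194 151 117]
side deck ((536.3056640625, 34.446197509765625), (183.3550262451172, 346.1640319824219), 11.264415740966797) (255, 209, 212, 215)
[[ 412.5849  186.286 ]
 [ 480.2036 -153.2096]
 [ 660.0264 -117.3936]
 [ 592.4078  222.102 ]]
```

View pics/d.png

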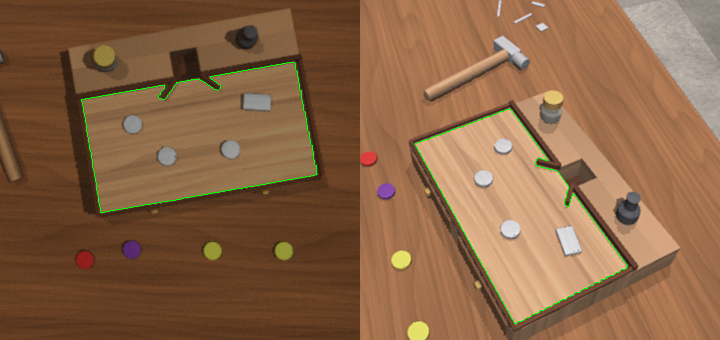

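The deck outline measures 184 x 346 mm in both views, which matches the given size. Its centre is about (0.537, 0.035) and the yaw is 11.3°. I'll push with the fingers open about 10 mm as a cradle: first to the centreline, then along +x.

```bash
cat >> h.py <<'E'
YAW=np.radians(11.29); EX=np.array([np.cos(YAW),np.sin(YAW)]); EY=np.array([-EX[1],EX[0]])
C0=np.array([.5371,.0347])
def w2b(p): d=np.asarray(p)-C0; return np.array([d@EX*1000-92,d@EY*1000])
def b2w(b): return C0+EX*(b[0]+92)/1000+EY*b[1]/1000
def look():
    for n in("top","side"):
        for b in silver(n,camera(n)):
            q=w2b(b[0])
            if -190<q[0]<70 and abs(q[1])<180: print(n,q.round(1),[round(float(v)) for v in b[1:4]])
OFF=21.6; LOW=.0535; HI=.13
def rot(a,flip):
    x=np.array([np.cos(a),np.sin(a),0])*(-1 if flip else 1); z=np.array([0,0,-1.])
    return np.c_[x,np.cross(z,x),z]
def P(b,z): return np.r_[b2w(b),z]
def pick(a,b):
    q0=np.array(telemetry.read_joint_positions()); best=None
    for f in(0,1):
        q=planner.inverse_kinematics(P(b,HI),rot(a,f))
        if q is not None and (best is None or abs(q[6])<best[0]): best=(abs(q[6]),f)
    return rot(a,best[1])
def push(disc,goal,back=14,vel=.06,end=None):
    """sweep disc (box mm) straight to goal; end: other TCP stop along the line"""
    disc,goal=np.array(disc,float),np.array(goal,float); u=(goal-disc)/np.linalg.norm(goal-disc)
    a=YAW+np.arctan2(u[1],u[0]); s=disc-u*(OFF+back); R=pick(a,s)
    robot.reach(P(s,HI),R); robot.movel(P(s,LOW),R,vel=.1)
    e=goal-u*OFF; robot.movel(P(e,LOW),R,vel=vel)
    print("F",np.round(telemetry.read_ft_force(),1),"tcp",w2b(telemetry.read_ee_pos()[:2]).round(1))
    robot.movel(P(e-u*8,LOW),R,vel=.08); robot.movel(P(e-u*8,HI),R,vel=.15)
    print("t",telemetry.read_t())
E
python3 - <<'E'
from h import *
print(silver and 1)
claw.gripper_to(.010); print(telemetry.read_grip_width(),telemetry.read_t())
push((-114,54),(-62,0))
look()
for n in("top","side"): cv2.imwrite(f"pics/{n}1.png",camera(n)[:,:,::-1])
a=cv2.imread("pics/top1.png")[100:440,200:560];b=cv2.imread("pics/side1.png")[100:440,200:560];cv2.imwrite("pics/e.png",np.hstack([a,b]))
E
```

```text
1
0.010221952234592206 1.5583
F [ 0.4 -0.2  0.2] tcp [-77.1  15.8]
t 7.4083
top [-54.2 100. ] [318, 24, 22]
side [ -56.9 -101.6] [1115, 46, 27]
side [-122.8  -47.8] [689, 30, 29]
side [  51.  -101.6] [321, 30, 21]
side [-64.6  -2.6] [696, 32, 28]
side [ 51.3 119.4] [755, 40, 28]
```

View pics/e.png

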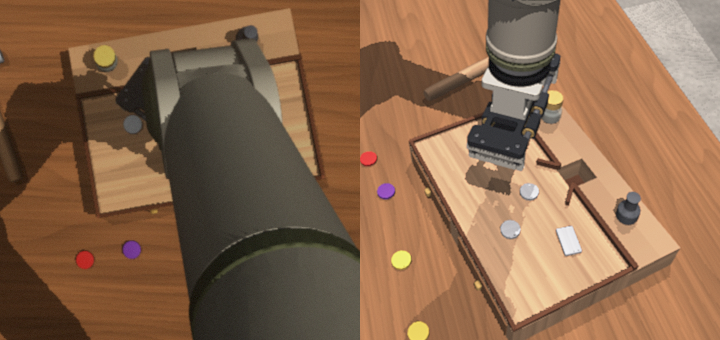

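The top view is blocked by the arm. The side view shows the disc at the crop's (529,191), which is about (-63,-1) in the box frame after bias correction, so the cradle works. Next is the push through the gate.

```bash
python3 - <<'E'
from h import *
push((-63,-0.3),(5,-0.3),back=10)
look()
b=camera("side")[100:440,200:560,::-1];cv2.imwrite("pics/f.png",cv2.resize(b,None,fx=1.7,fy=1.7))
E
```

```text
F [-0.1 -1.3 -0.6] tcp [-16.9  -0.3]
t 12.3167
top [-119.5  -45. ] [608, 28, 28]
side [ -56.9 -102. ] [1117, 46, 27]
side [-122.8  -47.8] [686, 30, 29]
side [ 51.5 -99.9] [353, 30, 25]
side [-57.3  96.7] [726, 32, 28]
side [20.2 54.1] [386, 52, 11]
```

View pics/f.png

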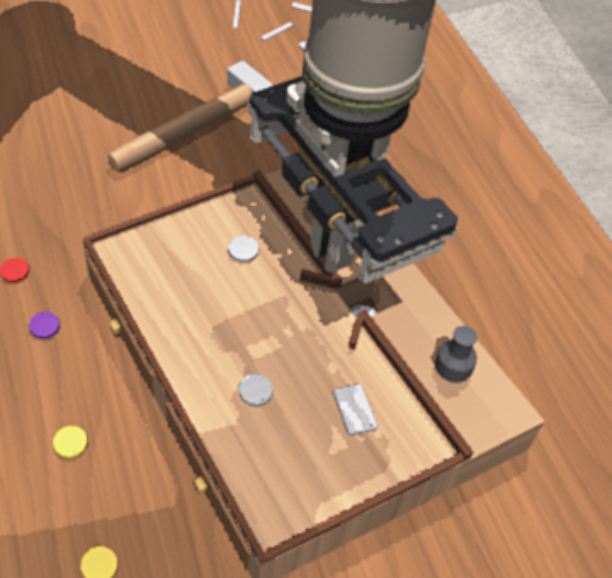

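A sliver of disc shows at (365,312) in the slot mouth. I'll confirm it once the arm is away. Next is disc B, first stage.

```bash
python3 - <<'E'
from h import *
push((-121,-46),(-64,0))
look()
b=camera("side")[100:440,200:560,::-1];cv2.imwrite("pics/g.png",cv2.resize(b,None,fx=1.7,fy=1.7))
E
```

```text
F [ 0.8 -0.4 -0.3] tcp [-81.1 -13.9]
t 16.6
top [19.   7.2] [418, 27, 20]
side [ -56.8 -101.7] [1119, 46, 27]
side [  51.2 -100.2] [360, 30, 25]
side [-54.7  18.8] [1321, 76, 29]
side [16.8 16.9] [770, 73, 35]
side [-55.1  63.3] [835, 78, 21]
side [-94.5 151.8] [859, 83, 32]
```

View pics/g.png

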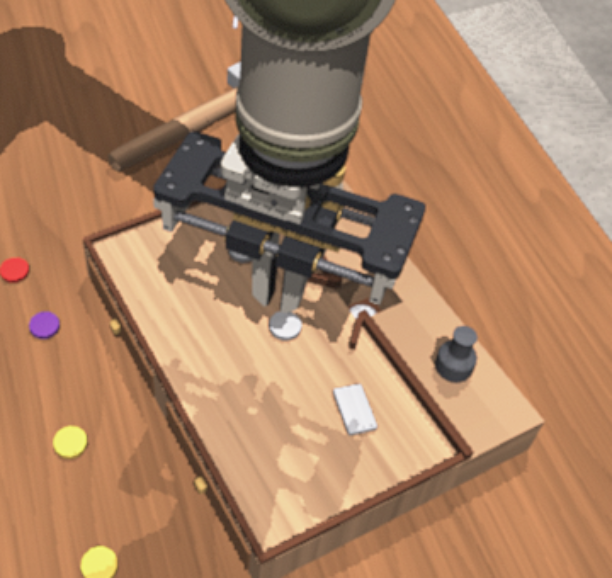

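```bash
python3 - <<'E'
from h import *
print("B",w2b(cast("side",(285/1.7+200,322/1.7+100),.057)[0])+[1.7,1.9])
for z in(.057,.03,.01): print(z,"A side",w2b(cast("side",(363/1.7+200,311/1.7+100),z)[0]))
t=b2w((19,7.2)); c=get_calibration("top"); o=np.array(c["origin"])
for z in(.057,.03,.01): print(z,"A top",w2b(o[:2]+(t-o[:2])*(o[2]-z)/(o[2]-.057)))
E
```

```text
B [-62.99351513   3.39706297]
0.057 A side [  5.18677591 -20.06922245]
0.03 A side [19.09409162 -5.20158653]
0.01 A side [29.39580696  5.81147712]
0.057 A top [19.   7.2]
0.03 A top [23.66207215  5.09106016]
0.01 A top [27.11545893  3.52888251]
```

The rays from both views meet at z≈0.01, box (27,4), so disc A lies on the slot floor. Now disc B goes through, then disc C's first stage.

```bash
python3 - <<'E'
from h import *
push((-64,0.5),(5,0.2),back=12)
look()
push((-55,99.3),(-67,0))
look()
b=camera("side")[100:440,200:560,::-1];cv2.imwrite("pics/i.png",cv2.resize(b,None,fx=1.7,fy=1.7))
E
```

```text
F [0.3 0.7 0.1] tcp [-16.9   0.3]
t 20.6333
top [-53.6 -99.8] [1001, 42, 26]
side [ -56.9 -101.8] [1117, 45, 27]
side [  50.8 -100.2] [353, 31, 24]
side [-57.3  96.7] [722, 32, 28]
side [20.5 54.9] [366, 50, 11]
F [ 0.5  0.2 -0.2] tcp [-64.4  21.7]
t 25.4667
side [ -56.8 -101.7] [1118, 46, 27]
side [ 51.5 -99.9] [331, 30, 25]
side [-70.4  -1.9] [716, 32, 29]
side [-40.7  86.1] [390, 28, 18]
side [-6.  87.4] [485, 52, 15]
side [-58.7 140. ] [846, 74, 35]
```

View pics/i.png

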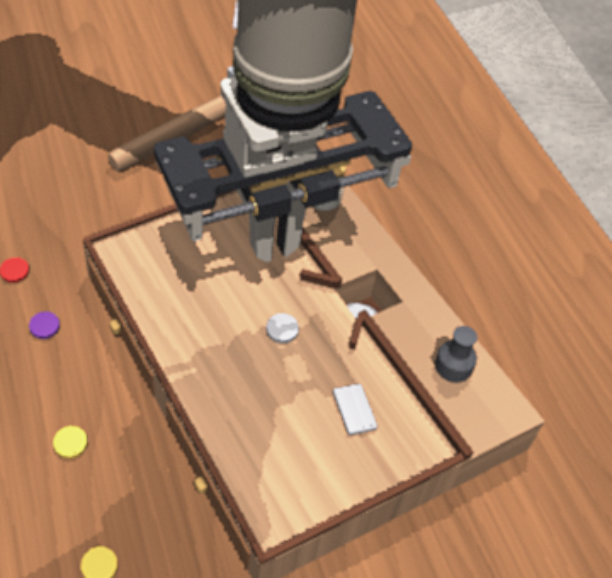

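Disc C is at about (-69,0), the gate is empty, and disc silver shows low in the slot at (360,311). I'll push C through, then withdraw to the start pose and check.

```bash
python3 - <<'E'
from h import *
push((-68.7,0),(5,0),back=12)
robot.movel(np.r_[telemetry.read_ee_pos()[:2],.22],vel=.15)
robot.move_j([-1.393,0.599,-0.003,1.599,0.002,0.943,-0.08]); robot.sleep(.5)
print(telemetry.read_t(),telemetry.read_ee_pos())
look()
a=camera("top")[90:240,250:510,::-1];b=camera("side")[190:340,340:540,::-1]
cv2.imwrite("pics/j.png",np.hstack([cv2.resize(x,None,fx=1.7,fy=1.7,interpolation=2) for x in(a,b)]))
E
```

```text
F [ 0.5 -0.2  0.4] tcp [-16.9  -0. ]
t 29.9333
33.925 [0.18230857 0.70189367 0.21894346]
top [-53.6 -99.6] [1012, 43, 26]
top [15.9  3.2] [517, 32, 25]
side [ -56.9 -101.8] [1114, 46, 27]
side [  5.7 -12.9] [381, 28, 22]
side [ 49.1 119.9] [808, 38, 35]
```

View pics/j.png

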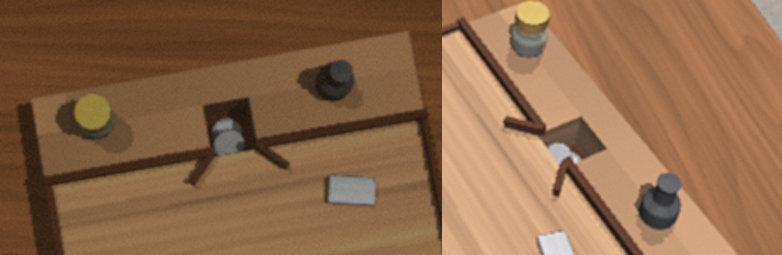

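The slot holds overlapping discs. The uppermost is at (228,140) in the top crop and about (560,155) in the side crop. A quick height check on it follows.

```bash
python3 - <<'E'
from h import *
for z in(.054,.042,.03,.02,.01): print(z,w2b(cast("top",(250+228/1.7,90+139/1.7),z)[0]).round(1),w2b(cast("side",(340+(560-442)/1.7,190+153/1.7),z)[0]).round(1))
E
```

```text
0.054 [13.6  3.3] [  4.1 -10.7]
0.042 [15.6  2.3] [10.2 -4. ]
0.03 [17.6  1.3] [16.4  2.8]
0.02 [19.2  0.5] [21.5  8.4]
0.01 [20.9 -0.3] [26.6 14. ]
```

The uppermost disc lies at z≈0.03, about 20 mm below the deck at box (17,2), which fits three stacked discs. The bystanders have not moved.

```bash
python3 -c "
from workcell import *
print(job.close_job())"
```

```text
the job is handed in; nothing more can be done
None
```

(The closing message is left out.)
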